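Hold the filter-shake dial of the dust extractor

TASK

Shake out the filter of the dust extractor from its grey control box on the bench: slide the yellow lock grip along its slot, away from the dial, fully home against its end stop, which frees the red dial; then turn the dial clockwise past its first two clicks to the third and last one. Hold it there against its return spring for at least two seconds and finish while still holding it, with the lock grip still home. Leave the loose jar, tin, mallet and chisel where they are.

Things in the scene. Friction and masses are not known exactly. Their poses are not given: they have to be found in the camera images.
- control_box: grey metal control box with a dark deck, 170 x 270 x 70 mm (x, y, z), screwed to the bench. Origin: centre of its underside. z up; its y axis runs along the slot of the yellow lock grip (dial at the -y end, slot on the +y half); its deck is 70 mm above the origin.
- slide_grip_top (a point): centre of the top of the yellow lock grip: an upright fin 14 mm (box x) x 28 mm (box y) x 32 mm high, its top 106 mm above the bench, on a black foot 6 mm high. Slides along +y of the box; 43 to 55 mm remain to the end stop at the start. Axes as the control box's.
- lock_slide (a joint): travel of the lock grip along +y of the box, in m: starts between 0 and 0.012, 0.055 at the end stop. It stays where it is left; about 2 N of friction. Until about 0.048 a hidden bar blocks the dial; once the dial is turned the bar cannot slide back.
- dial: red bar grip of the dial, 48 mm long (its own x) x 14 mm wide (its own y) x 32 mm high, with a white pointer line on the +x half of its top, on a black disc of 60 mm diameter whose top is 77 mm above the bench. The bar stands on the disc. Origin: on the dial's axis at deck height, 70 mm above the bench. The origin lies 65 mm from the box centre along -y of the box; the bar points along +x of the box when at rest. It turns with the dial.
- dial_top (a point): centre of the top of the dial's bar grip, on the axis, 109 mm above the bench. Axes turn with the dial.
- dial_turn (a joint): angle of the dial in rad, growing clockwise as seen from above: 0 at rest (white bar mark), first click position 0.4 (one white stud), second 0.8 (two studs), third 1.2 (three studs), hard stop 1.25. Bumps lie before each position, at 0.2, 0.6 and 1.0. A spring returns it to 0 from anywhere when let go: 0.07 N m at rest growing to 0.14 N m at the third; each bump adds about 0.04 N m.
- screw_jar: loose bystander: glass jar of screws with brown lid, 66 mm across, 98 mm high. Origin: centre of its underside.
- mallet: loose bystander: wooden joiner's mallet lying down, 276 x 124 x 72 mm. Origin: under its middle.
- paint_tin: loose bystander: tin of stain with a blue band, 75 mm across, 76 mm high. Origin: centre of its underside.
- chisel_1: loose bystander: chisel with red-brown handle lying down, 260 x 28 x 29 mm. Origin: under its middle.

How it is judged:
On the way, in this order (a step that is already met when the one before it is completed fails the run):
1. the lock grip is home against its end stop, the dial still at rest (value of joint lock_slide above 0.051 m and value of joint dial_turn below 0.15 rad), for 0.2 s.
2. the dial is held at the third click by the gripper for two seconds (value of joint dial_turn above 1.1 rad and contact force between the fingers and dial above 0.5 N), for 1.8 s.
At the end, for the whole second after the job is handed in: The dial is held at its third click (beyond 1.1 rad) by the fingers on its bar grip and the lock grip is still home (beyond 50 of 55 mm) (all of step 2 and value of joint lock_slide above 0.05 m); the arm keeps its last pose, push and grip.
It fails at once if a loose bystander is shifted by more than 3 cm (distance of any of screw_jar, mallet, paint_tin, chisel_1 from where it was at the start of the episode above 0.03 m).
It also fails if it takes over 48 s, if anything falls off the work surface, if the arm or the gripper's body presses on something with over 40 N, if the wrist force passes 120 N, or if a joint passes its speed limit or range.

ROBOT

A 7-joint arm with a two-finger parallel gripper is mounted at the origin on a cart in front of the work surface, level with it; the furniture and walls round the work are solid. World frame = base frame: x ahead of the robot, y to its left, z up, the work surface at z = 0. Lengths are in m, angles in rad, forces in N, time in s.
With the tool pointing down it reaches from about 0.4 to 0.85 m from the base axis. Payload 10.4 kg.
Tool frame: the origin (TCP) lies midway between the tips of the shut fingers; the grasp point (between the pads) lies 19 mm behind it; y points along the fingers, x is the direction in which the jaws open and shut, and the axes are right-handed (so a half turn about y gives the same grasp; the last joint's range is limited). The gripper opens to 87 mm and grips with 3 to 60 N. Pads are 19 mm wide; open, the fingers measure 117 mm over their backs; the gripper's body (75 mm by 190 mm) begins 51 mm behind the grasp point.
Start: joints at [-1.189, 0.332, -0.065, 1.46, 0.022, 1.35, -0.088], TCP at [0.246, 0.575, 0.223] pointing down, gripper open.
Joint ranges: [-2.6, 2.6], [-0.5, 2.12], [-1.47, 1.34], [0.16, 2.42], [-1.27, 4.41], [0.06, 2.06], [-2.6, 2.6]. Speed limits (rad/s): [2.22, 2.22, 2.79, 2.79, 3.14, 3.14, 3.14].

INTERFACE

Orientations are given as a unit quaternion [x, y, z, w].
In Python, from bench import * gives the robot as it stands.
- The arm moves only by the tool jog_arm, never from a script. Its argument "commands" is a list of rows, each an object with "translation": the shift along the world's x, y, z in mm, a list of three; "twist": the turn about the world's z in rad. A call has 1 to 20 rows; each row shifts and turns the commanded pose from where the row before left it; what a row does not reach is not made up. A row lasts 1/10 s, in which the tool goes at most 50 mm and 8.59 degrees, less where a joint would pass 70% of its speed; a pose out of reach is approached as far as the arm can. A call is refused whole if a number of a shift passes 50 or a number of a turn 0.15, either way. A call with a gripper value outside its range is refused whole. "grip" is the closure, from 0 (fully open) to 1 (shut), set as the call begins (left out, the last holds). The fingers move at their own pace and stop on an object; "grip_force" is the grip in N (left out, the last holds). Time passes only in rows, so rows that do not move let the fingers close. It gives the time, the measured TCP pose, the force and the opening at its end, in the units of the state.
- read_state(): the state, without advancing time (a new reading comes with each control period).
- camera(name): name is "scene" or "top" or "wrist"; returns a dict with "img" (384x512x3 uint8, red, green, blue), "fx", "fy", "cx", "cy" (pixels), "cam_to_world" (4x4, takes a point from camera to world coordinates). Camera axes: x right, y down, z forward; pixel columns grow to the right and rows downward; lengths in m; the calibration is good to about 2 mm. A picture is of the moment at which its call begins. There is no depth.
- close_job(): hands the job in, once; it reports no verdict.
The state is a dict: "time": time; "joint_positions": joint angles; "joint_vel": joint speeds; "joint_torque": joint torques, N m; "ee_pos": TCP position; "eef_rot": TCP orientation; "ft_force": force on the tool from outside, world axes, zero at the start; "torque": the same for the moment, N m; "width": finger opening in m.
Only numpy, scipy, OpenCV 4.12 (cv2) and the standard library are available. Lean on these libraries where they do the work, as an engineer would, in place of code of your own. Each camera call takes 0.05 s, during which the arm holds its last target.

## Working session

There is one attempt and no reset: what is moved stays moved. The work goes in short steps, Python scripts to look and compute and a tool call to move; the robot and the scene stay as the last step left them, time stands still between calls to the robot, and variables do not carry over. Pictures are saved under pics/ and viewed, and the job is handed in when it is done.

Besides the shell and the picture viewer there is one more tool, called after ">>>" as name(argument=value, ...) on one line, values as JSON. jog_arm: Moves the arm, as the interface text tells. Its arguments: {"type":"object","properties":{"commands":{"type":"array"},"grip":{"type":"number"},"grip_force":{"type":"number"}},"required":["commands"]}

```bash
mkdir -p pics; python3 - <<'E'
from bench import *
import cv2,numpy as np
for n in ["scene","top"]:
    c=camera(n); cv2.imwrite(f"pics/{n}0.png",c["img"][:,:,::-1]); np.savez(f"{n}0.npz",**c)
    print(n,c["fx"],c["fy"],c["cx"],c["cy"],np.round(c["cam_to_world"],3).tolist())
s=read_state();print(s)
E
```

```text
scene 380.300125001538 380.300125001538 255.4616131023115 190.8609116762908 [[0.617, -0.378, 0.69, -0.297], [-0.787, -0.297, 0.541, -0.632], [0.0, -0.877, -0.48, 0.653], [0.0, 0.0, 0.0, 1.0]]
top 397.47449889111715 397.47449889111715 257.700587352366 193.91571564615276 [[-0.02, -0.992, 0.128, 0.372], [-1.0, 0.018, -0.013, 0.042], [0.01, -0.128, -0.992, 1.483], [0.0, 0.0, 0.0, 1.0]]
{'time': 0.1, 'joint_positions': array([-1.18858139,  0.33277631, -0.06470795,  1.46085209,  0.02159368,
        1.34985628, -0.08847004]), 'joint_vel': array([ 9.60584322e-05, -1.04346699e-03, -3.15622300e-04, -3.00347824e-03,
       -1.62046249e-04,  1.11278885e-03, -1.21555549e-03]), 'joint_torque': array([ 2.71886172e-03, -6.24546862e+01,  2.57077091e-02, -3.90716600e+01,
       -6.11933623e-02,  3.67497839e-02,  9.58281271e-05]), 'ee_pos': array([0.24602136, 0.57418401, 0.22185621]), 'eef_rot': array([ 0.59054181,  0.38895037, -0.38963929, -0.59005018]), 'ft_force': array([ 0.04867286, -0.33463546, -0.13615961]), 'torque': array([0.00986671, 0.00504141, 0.02237269]), 'width': 0.08703639954799355}
```

View pics/scene0.png

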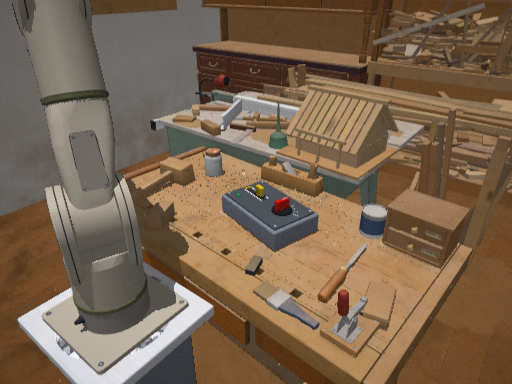

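View pics/top0.png

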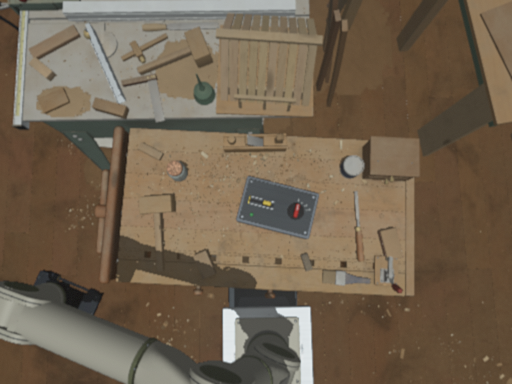

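The scene view shows the box in the middle of the bench, with the yellow grip near (260,190) and the red dial near (281,205). In the top view the grip is near (267,203) and the dial near (297,210), and the jar, tin, mallet and chisel all stand clear of the box. Next I measure positions.

```bash
cat > h.py <<'E'
import numpy as np,cv2
def ray(c,u,v):
    d=np.array([(u-c["cx"])/c["fx"],(v-c["cy"])/c["fy"],1.]); T=c["cam_to_world"]
    return T[:3,3],T[:3,:3]@d
def onz(c,u,v,z):
    o,d=ray(c,u,v); return o+d*(z-o[2])/d[2]
def masks(img):
    h=cv2.cvtColor(np.ascontiguousarray(img),cv2.COLOR_RGB2HSV)
    red=((h[...,0]<6)|(h[...,0]>174))&(h[...,1]>170)&(h[...,2]>70)
    yel=(h[...,0]>20)&(h[...,0]<34)&(h[...,1]>150)&(h[...,2]>100)
    return red.astype(np.uint8),yel.astype(np.uint8)
def blobs(m,mn=4):
    n,l,s,c=cv2.connectedComponentsWithStats(m)
    return [(s[i].tolist(),c[i].round(1).tolist()) for i in range(1,n) if s[i,4]>=mn]
E
python3 - <<'E'
from h import *
for n in ["scene","top"]:
    c=dict(np.load(n+"0.npz")); r,y=masks(c["img"])
    print(n,"R",blobs(r),"\nY",blobs(y))
    if n=="top":
        g=c["img"][165:250,225:335]
        h=cv2.cvtColor(np.ascontiguousarray(c["img"]),cv2.COLOR_RGB2HSV)
        m=((h[...,1]<110)&(h[...,0]>90)&(h[...,0]<135)).astype(np.uint8); m[:160]=0;m[250:]=0;m[:,:225]=0;m[:,335:]=0
        cs,_=cv2.findContours(m,0,2); k=max(cs,key=cv2.contourArea); b=cv2.minAreaRect(k); print(b)
        print("corners",[onz(c,*p,0.07).round(3).tolist() for p in cv2.boxPoints(b)], onz(c,*b[0],.07))
        cv2.imwrite("pics/topz.png",cv2.resize(g[:,:,::-1],None,fx=7,fy=7,interpolation=cv2.INTER_CUBIC))
    else:
        cv2.imwrite("pics/scenez.png",cv2.resize(c["img"][170:255,210:325][:,:,::-1],None,fx=6.9,fy=6.9,interpolation=cv2.INTER_CUBIC))
E
```

```text
scene R [([214, 76, 11, 10, 51], [219.4, 80.5]), ([275, 198, 14, 14, 144], [281.2, 204.1]), ([338, 292, 11, 24, 168], [342.7, 303.6])] 
Y [([256, 184, 8, 12, 70], [259.9, 189.8]), ([244, 186, 7, 3, 11], [247.4, 187.2])]
top R [([294, 211, 4, 6, 12], [295.4, 213.5])] 
Y []
((277.49310302734375, 207.02679443359375), (74.0205307006836, 46.45998764038086), 14.42077350616455)
corners [[0.461, 0.104, 0.07], [0.622, 0.06, 0.07], [0.551, -0.196, 0.07], [0.391, -0.149, 0.07]] [ 0.5056102  -0.04547503  0.07      ]
```

View pics/topz.png

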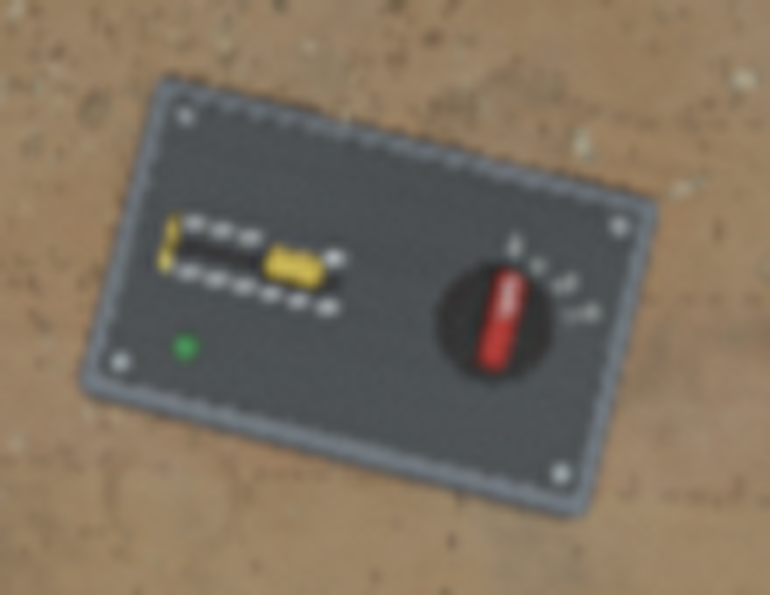

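View pics/scenez.png

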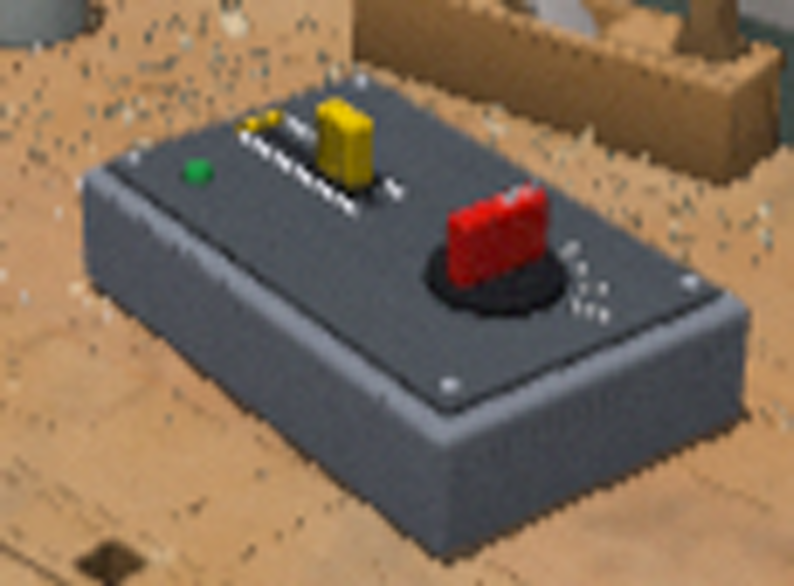

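```bash
python3 - <<'E'
from h import *
c=dict(np.load("top0.npz")); s=dict(np.load("scene0.npz"))
z=lambda x,y:(225+(x+.5)/7-.5,165+(y+.5)/7-.5)
def tri(p,q):
    A=[];B=[]
    for cc,(u,v) in((c,p),(s,q)):
        o,d=ray(cc,u,v);d/=np.linalg.norm(d);P=np.eye(3)-np.outer(d,d);A.append(P);B.append(P@o)
    X=np.linalg.lstsq(np.vstack(A),np.hstack(B),rcond=None)[0];return X.round(4)
w=lambda x,y:(210+(x+.5)/6.9-.5,170+(y+.5)/6.9-.5)
g=onz(c,*z(296,266),.106); d=onz(c,*z(502,317),.109)
print("top grip",g,"dial",d, "disc",onz(c,*z(494,322),.077))
print("scene grip",onz(s,*w(345,112),.106),"dial",onz(s,*w(498,205),.109))
print("tri",tri(z(296,266),w(345,112)),tri(z(502,317),w(498,205)))
# screws at deck height
P=[onz(c,*z(*p),.07)[:2] for p in((185,115),(619,227),(561,474),(120,361))]
Q=[onz(s,*w(*p),.07)[:2] for p in((362,80),(690,283),(450,385),(133,158))]
for K in(P,Q):
    K=np.array(K); e=(K[0]-K[1]+K[3]-K[2]); print("ctr",K.mean(0).round(4),"yaw",np.arctan2(-e[0],e[1]).round(4), np.linalg.norm(K[0]-K[1]).round(4),np.linalg.norm(K[0]-K[3]).round(4))
    yaw=np.arctan2(-e[0],e[1]); yv=e/np.linalg.norm(e); print("dial",(K.mean(0)-.065*yv).round(4),"grip along y",((g[:2]-K.mean(0))@yv).round(4))
e=onz(c,*z(170,243),.07); print("slot end mark",e)
for n,p in dict(jar=(177,165,.098),tin=(352,166,.076)).items(): print(n,onz(c,*p).round(3))
E
```

```text
top grip [ 0.51847792 -0.00658004  0.106     ] dial [ 0.49082136 -0.10803423  0.109     ] disc [ 0.49112983 -0.10739482  0.077     ]
scene grip [ 0.52292465 -0.00622395  0.106     ] dial [ 0.49234391 -0.10977752  0.109     ]
tri [ 0.5191 -0.0075  0.1079] [ 0.4915 -0.109   0.1089]
ctr [ 0.5075 -0.0458] yaw -0.2719 0.2298 0.1308
dial [ 0.4901 -0.1084] grip along y 0.0407
ctr [ 0.5133 -0.0449] yaw -0.2745 0.2313 0.132
dial [ 0.4957 -0.1075] grip along y 0.0383
slot end mark [0.5353394  0.05625974 0.07      ]
jar [0.659 0.308 0.098]
tin [ 0.649 -0.318  0.076]
```

```bash
python3 - <<'E'
from bench import *
from scipy.spatial.transform import Rotation as R
import numpy as np
s=read_state();M=R.from_quat(s["eef_rot"]).as_matrix();print(M.round(3),np.arctan2(M[1,0],M[0,0]))
E
```

```text
[[ 0.394 -0.    -0.919]
 [ 0.919 -0.001  0.394]
 [-0.001 -1.    -0.   ]] 1.1660365512301532
```

>>> jog_arm(commands=[{"translation": [14, -29, 0], "twist": -0.072}, {"translation": [14, -29, 0], "twist": -0.072}, {"translation": [14, -29, 0], "twist": -0.072}, {"translation": [14, -29, 0], "twist": -0.072}, {"translation": [14, -29, 0], "twist": -0.072}, {"translation": [14, -29, 0], "twist": -0.072}, {"translation": [14, -29, 0], "twist": -0.072}, {"translation": [14, -29, 0], "twist": -0.072}, {"translation": [14, -29, 0], "twist": -0.072}, {"translation": [14, -29, 0], "twist": -0.072}, {"translation": [14, -29, 0], "twist": -0.072}, {"translation": [14, -29, 0], "twist": -0.072}, {"translation": [14, -29, 0], "twist": -0.072}, {"translation": [14, -29, 0], "twist": -0.072}, {"translation": [14, -29, 0], "twist": -0.072}, {"translation": [14, -29, 0], "twist": -0.072}, {"translation": [14, -29, 0], "twist": -0.072}, {"translation": [14, -29, 0], "twist": -0.072}, {"translation": [14, -29, 0], "twist": -0.072}, {"translation": [7, -29, 0], "twist": -0.07}], grip=0)

```text
time: 2.1
ee_pos: [0.5196, -0.0067, 0.2223]
eef_rot: [0.701, -0.097, 0.097, -0.7]
ft_force: [1.1, 0.8, -0.6]
width: 0.087
```

```bash
cat >> h.py <<'E'
def st():
    from bench import read_state
    from scipy.spatial.transform import Rotation as R
    s=read_state();M=R.from_quat(s["eef_rot"]).as_matrix()
    print("t",s["time"],"p",s["ee_pos"].round(4),"yaw",np.arctan2(M[1,0],M[0,0]).round(3),"down",M[:,1].round(3),"q",s["joint_positions"].round(2),"F",s["ft_force"].round(1),"T",s["torque"].round(2),"w",round(s["width"],4))
E
python3 - <<'E'
from h import *; from bench import *
c=camera("wrist");np.savez("wrist1.npz",**c);cv2.imwrite("pics/wrist1.png",c["img"][:,:,::-1]);st()
r,y=masks(c["img"]);print(blobs(r,30),blobs(y,30)); print(c["cam_to_world"].round(3))
E
```

```text
t 2.15 p [ 0.5199 -0.0124  0.2225] yaw -0.285 down [ 0.    -0.002 -1.   ] q [-0.56  0.09  0.53  1.76 -0.05  1.3  -0.3 ] F [-2.4 -3.9 -0.1] T [-0.45  0.06  0.04] w 0.0871
[([237, 284, 39, 3, 86], [256.0, 284.6])] [([242, 117, 27, 5, 114], [255.2, 119.1]), ([250, 175, 11, 24, 257], [255.1, 186.4])]
[[ 0.962 -0.261 -0.077  0.541]
 [-0.272 -0.923 -0.272  0.068]
 [-0.     0.283 -0.959  0.385]
 [ 0.     0.     0.     1.   ]]
```

View pics/wrist1.png

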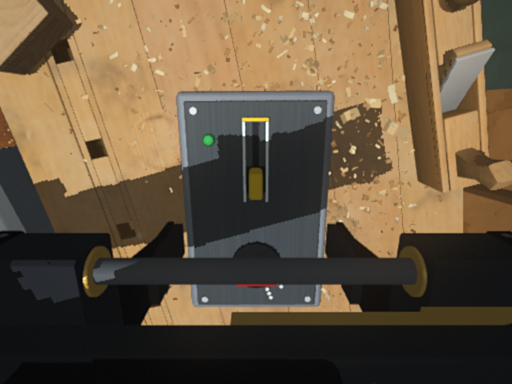

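The wrist view shows the box lined up with the gripper, the yellow grip at about (255,186) including its side, and the slot end mark at (255,119).

```bash
python3 - <<'E'
from h import *; from bench import *
c=dict(np.load("wrist1.npz"))
h=cv2.cvtColor(np.ascontiguousarray(c["img"]),cv2.COLOR_RGB2HSV)
m=((h[...,0]>18)&(h[...,0]<34)&(h[...,1]>140)&(h[...,2]>60)).astype(np.uint8)
m[210:]=0;m[:110]=0;m[:,:230]=0;m[:,280:]=0
print(blobs(m,10))
cv2.imwrite("pics/wz.png",cv2.resize(c["img"][90:310,170:345][:,:,::-1],None,fx=2.7,fy=2.7,interpolation=cv2.INTER_CUBIC))
for p in((255.5,168),(255.5,199),(255.5,183)): print(p,onz(c,*p,.106).round(4))
print("end mark",onz(c,255.2,119.1,.07)); st()
E
```

```text
[([242, 117, 27, 5, 124], [255.3, 119.0]), ([249, 168, 14, 32, 431], [255.4, 183.8])]
(255.5, 168) [0.526  0.0116 0.106 ]
(255.5, 199) [ 0.5174 -0.0192  0.106 ]
(255.5, 183) [ 0.5219 -0.0031  0.106 ]
end mark [0.53802538 0.05501716 0.07      ]
t 2.15 p [ 0.5199 -0.0124  0.2225] yaw -0.285 down [ 0.    -0.002 -1.   ] q [-0.56  0.09  0.53  1.76 -0.05  1.3  -0.3 ] F [-2.4 -3.9 -0.1] T [-0.45  0.06  0.04] w 0.0871
```

View pics/wz.png

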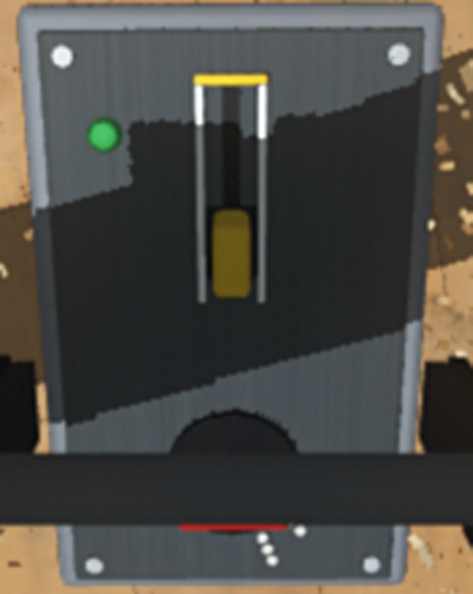

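>>> jog_arm(commands=[{"translation": [0, 0, -20], "twist": 0}, {"translation": [0, 0, -20], "twist": 0}, {"translation": [0, 0, -20], "twist": 0}, {"translation": [0, 0, -20], "twist": 0}, {"translation": [0, 0, -10], "twist": 0}, {"translation": [0, 0, 0], "twist": 0}, {"translation": [0, 0, 0], "twist": 0}, {"translation": [0, 0, 0], "twist": 0}])

```text
time: 2.95
ee_pos: [0.5198, -0.0054, 0.1336]
eef_rot: [-0.7, 0.095, -0.096, 0.701]
ft_force: [0.0, -0.6, -0.6]
width: 0.0865
```

```bash
python3 -c "
from h import *; st()"
```

```text
t 2.95 p [ 0.5198 -0.0054  0.1336] yaw -0.272 down [ 0.002  0.    -1.   ] q [-0.55  0.18  0.52  1.88 -0.1   1.11 -0.26] F [ 0.  -0.6 -0.6] T [-0.12  0.08 -0.01] w 0.0865
```

Aligned, so I descend to z ≈ 0.081 and close gently.

>>> jog_arm(commands=[{"translation": [1, 0, -18], "twist": 0}, {"translation": [0, 0, -18], "twist": 0}, {"translation": [0, 0, -11], "twist": 0}, {"translation": [0, 0, -5], "twist": 0}, {"translation": [0, 0, 0], "twist": 0}, {"translation": [0, 0, 0], "twist": 0}, {"translation": [0, 0, 0], "twist": 0}])

```text
time: 3.65
ee_pos: [0.5207, -0.0055, 0.0813]
eef_rot: [-0.7, 0.095, -0.096, 0.701]
ft_force: [-0.0, 0.6, -0.1]
width: 0.0872
```

>>> jog_arm(commands=[{"translation": [0, 0, 0], "twist": 0}, {"translation": [0, 0, 0], "twist": 0}, {"translation": [0, 0, 0], "twist": 0}, {"translation": [0, 0, 0], "twist": 0}, {"translation": [0, 0, 0], "twist": 0}, {"translation": [0, 0, 0], "twist": 0}, {"translation": [0, 0, 0], "twist": 0}, {"translation": [0, 0, 0], "twist": 0}, {"translation": [0, 0, 0], "twist": 0}, {"translation": [0, 0, 0], "twist": 0}], grip=1, grip_force=15)

```text
time: 4.65
ee_pos: [0.5203, -0.0055, 0.0806]
eef_rot: [0.701, -0.096, 0.096, -0.701]
ft_force: [8.7, -3.3, -0.6]
width: 0.0148
```

```bash
python3 -c "
from h import *; st()"
```

```text
t 4.65 p [ 0.5203 -0.0055  0.0806] yaw -0.272 down [ 0. -0. -1.] q [-0.53  0.25  0.51  1.92 -0.14  1.   -0.23] F [ 8.7 -3.3 -0.6] T [-0.81 -2.23  0.05] w 0.0148
```

>>> jog_arm(commands=[{"translation": [1, 0, 0], "twist": 0}, {"translation": [1.4, 4.8, 0], "twist": 0}, {"translation": [1.4, 4.8, 0], "twist": 0}, {"translation": [1.4, 4.8, 0], "twist": 0}, {"translation": [1.3, 4.8, 0], "twist": 0}, {"translation": [1.3, 4.8, 0], "twist": 0}, {"translation": [1.3, 4.8, 0], "twist": 0}, {"translation": [1.3, 4.8, 0], "twist": 0}, {"translation": [1.3, 4.8, 0], "twist": 0}, {"translation": [0, 0, 0], "twist": 0}, {"translation": [0, 0, 0], "twist": 0}])

```text
time: 5.75
ee_pos: [0.5319, 0.0341, 0.0807]
eef_rot: [-0.7, 0.095, -0.096, 0.701]
ft_force: [-2.9, 3.1, 4.3]
width: 0.0137
```

```bash
python3 -c "
from h import *; st()"
```

```text
t 5.75 p [0.5319 0.0341 0.0807] yaw -0.271 down [ 0.     0.001 -1.   ] q [-0.57  0.28  0.49  1.89 -0.15  1.01 -0.29] F [-2.9  3.1  4.3] T [0.52 0.71 0.02] w 0.0137
```

Moved 41 mm with small forces. Next I creep on to the stop.

>>> jog_arm(commands=[{"translation": [0.6, 2, 0], "twist": 0}, {"translation": [0.6, 2, 0], "twist": 0}, {"translation": [0.5, 2, 0], "twist": 0}, {"translation": [0.5, 2, 0], "twist": 0}, {"translation": [0, 0, 0], "twist": 0}, {"translation": [0, 0, 0], "twist": 0}])

```text
time: 6.35
ee_pos: [0.5334, 0.0394, 0.0806]
eef_rot: [0.701, -0.097, 0.096, -0.7]
ft_force: [-5.7, -4.7, 8.1]
width: 0.0143
```

>>> jog_arm(commands=[{"translation": [0.5, 2, 0], "twist": 0}, {"translation": [0.5, 2, 0], "twist": 0}, {"translation": [0.5, 2, 0], "twist": 0}, {"translation": [0, 0, 0], "twist": 0}, {"translation": [0, 0, 0], "twist": 0}])

```text
time: 6.85
ee_pos: [0.534, 0.0414, 0.08]
eef_rot: [0.703, -0.098, 0.096, -0.698]
ft_force: [-8.6, -15.5, 9.2]
width: 0.0135
```

```bash
python3 -c "
from h import *; st()"
```

```text
t 6.85 p [0.534  0.0414 0.08  ] yaw -0.276 down [-0.004 -0.006 -1.   ] q [-0.59  0.29  0.48  1.88 -0.15  1.02 -0.32] F [ -8.6 -15.5   9.2] T [-3.59  2.01  0.15] w 0.0135
```

>>> jog_arm(commands=[{"translation": [0.5, 2, 0], "twist": 0}, {"translation": [0, 0, 0], "twist": 0}, {"translation": [0, 0, 0], "twist": 0}, {"translation": [0, 0, 0], "twist": 0}])

```text
time: 7.25
ee_pos: [0.5344, 0.0428, 0.0797]
eef_rot: [0.703, -0.099, 0.097, -0.698]
ft_force: [-8.4, -17.4, 6.0]
width: 0.014
```

```bash
python3 - <<'E'
from h import *; from bench import *
c=camera("wrist");cv2.imwrite("pics/wrist2.png",c["img"][:,:,::-1])
c=camera("scene");cv2.imwrite("pics/scene2.png",cv2.resize(c["img"][130:255,190:350][:,:,::-1],None,fx=4.5,fy=4.5,interpolation=cv2.INTER_CUBIC));st()
E
```

```text
t 7.35 p [0.5343 0.0428 0.0797] yaw -0.277 down [-0.004 -0.006 -1.   ] q [-0.59  0.29  0.48  1.88 -0.15  1.02 -0.32] F [ -8.9 -17.7   7. ] T [-4.    1.87  0.15] w 0.0139
```

View pics/wrist2.png

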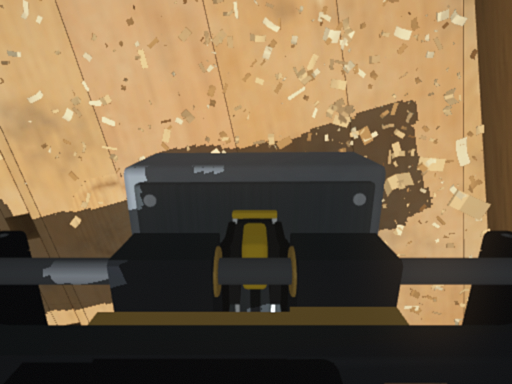

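View pics/scene2.png

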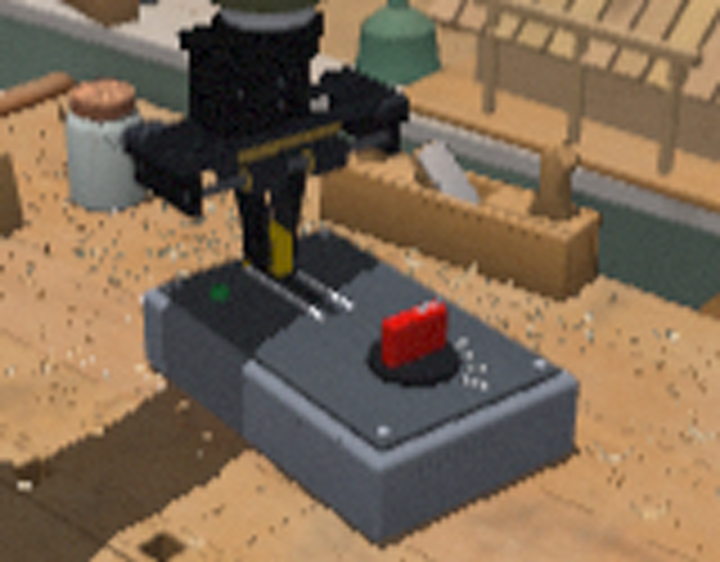

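The grip is hard against the end mark at the slot end (wrist view, (255,215)), with about 18 N of reaction and the dial still at rest. I release and lift.

>>> jog_arm(commands=[{"translation": [0, 0, 0], "twist": 0}, {"translation": [0, 0, 0], "twist": 0}, {"translation": [0, 0, 0], "twist": 0}, {"translation": [0, 0, 0], "twist": 0}, {"translation": [0, 0, 0], "twist": 0}, {"translation": [0, 0, 0], "twist": 0}, {"translation": [0, 0, 20], "twist": 0}, {"translation": [0, 0, 30], "twist": 0}, {"translation": [0, 0, 30], "twist": 0}, {"translation": [0, 0, 20], "twist": 0}, {"translation": [0, 0, 0], "twist": 0}, {"translation": [0, 0, 0], "twist": 0}, {"translation": [0, 0, 0], "twist": 0}], grip=0)

```text
time: 8.65
ee_pos: [0.5354, 0.0489, 0.1795]
eef_rot: [0.701, -0.096, 0.095, -0.7]
ft_force: [0.4, 0.0, 0.2]
width: 0.0869
```

```bash
python3 - <<'E'
from h import *; from bench import *
c=camera("scene");cv2.imwrite("pics/scene3.png",cv2.resize(c["img"][130:255,190:350][:,:,::-1],None,fx=4.5,fy=4.5,interpolation=cv2.INTER_CUBIC));st()
c=camera("wrist");cv2.imwrite("pics/wrist3.png",c["img"][:,:,::-1])
E
```

```text
t 8.7 p [0.5354 0.0489 0.1794] yaw -0.272 down [-0.002 -0.001 -1.   ] q [-0.62  0.17  0.5   1.77 -0.09  1.22 -0.37] F [ 0.4 -0.2 -0.5] T [-0.08 -0.01 -0.04] w 0.0869
```

View pics/wrist3.png

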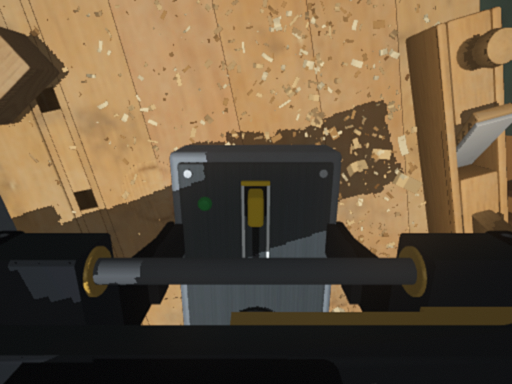

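View pics/scene3.png

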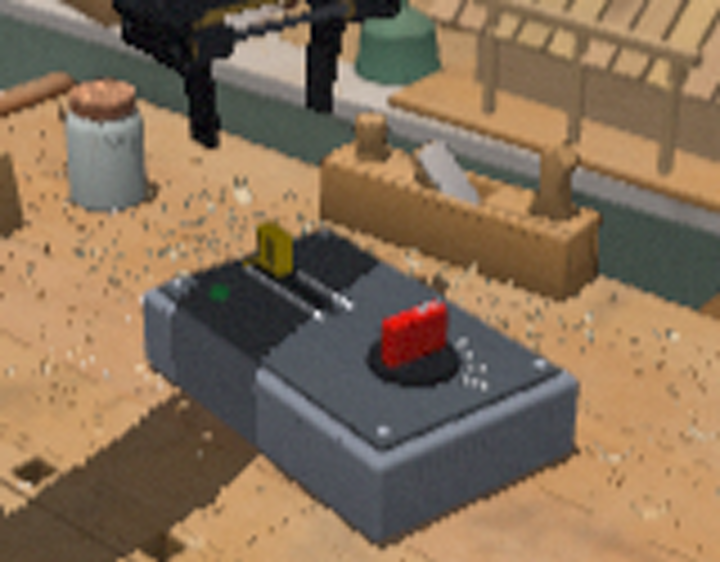

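```bash
python3 - <<'E'
from h import *; from bench import *
c=camera("scene");r,y=masks(c["img"])
h=cv2.cvtColor(np.ascontiguousarray(c["img"]),cv2.COLOR_RGB2HSV)
m=((h[...,0]>18)&(h[...,0]<34)&(h[...,1]>150)&(h[...,2]>60)).astype(np.uint8);m[:175]=0;m[205:]=0;m[:,:235]=0;m[:,280:]=0
print(blobs(m,5)); 
s0=dict(np.load("scene0.npz"))
# top of grip before (blob centroid 259.9,189.8, box top 184) vs now
w=lambda x,y:(190+(x+.5)/4.5-.5,130+(y+.5)/4.5-.5)
print(onz(c,*w(274,230),.106))
w0=lambda x,y:(210+(x+.5)/6.9-.5,170+(y+.5)/6.9-.5)
print(onz(s0,*w0(345,112),.106))
c=camera("wrist");h=cv2.cvtColor(np.ascontiguousarray(c["img"]),cv2.COLOR_RGB2HSV)
m=((h[...,0]>18)&(h[...,0]<34)&(h[...,1]>140)&(h[...,2]>60)).astype(np.uint8);m[260:]=0;m[:170]=0;m[:,:235]=0;m[:,280:]=0
print(blobs(m,5)); print([onz(c,255.5,v,.106).round(4) for v in (226,)], onz(c,255.5,182.5,.07).round(4))
E
```

```text
[([246, 179, 9, 12, 79], [250.5, 184.8])]
[0.53235679 0.03705096 0.106     ]
[ 0.52292465 -0.00622395  0.106     ]
[([241, 181, 29, 5, 139], [255.0, 182.9]), ([248, 189, 15, 38, 558], [255.0, 207.6])]
[array([0.5301, 0.0256, 0.106 ])] [0.5383 0.0547 0.07  ]
```

>>> jog_arm(commands=[{"translation": [-3.6, -13.1, 0], "twist": 0.131}, {"translation": [-3.6, -13.1, 0], "twist": 0.131}, {"translation": [-3.6, -13.1, 0], "twist": 0.131}, {"translation": [-3.6, -13.1, 0], "twist": 0.131}, {"translation": [-3.6, -13.1, 0], "twist": 0.131}, {"translation": [-3.6, -13.1, 0], "twist": 0.131}, {"translation": [-3.6, -13.1, 0], "twist": 0.131}, {"translation": [-3.6, -13.1, 0], "twist": 0.131}, {"translation": [-3.6, -13.1, 0], "twist": 0.131}, {"translation": [-3.6, -13.1, 0], "twist": 0.131}, {"translation": [-3.6, -13.1, 0], "twist": 0.131}, {"translation": [-3.6, -13.1, 0], "twist": 0.131}, {"translation": [0, 0, 0], "twist": 0}, {"translation": [0, 0, 0], "twist": 0}, {"translation": [0, 0, 0], "twist": 0}, {"translation": [0, 0, 0], "twist": 0}])

```text
time: 10.45
ee_pos: [0.493, -0.1074, 0.1805]
eef_rot: [-0.563, -0.428, 0.428, 0.563]
ft_force: [0.1, 0.4, 0.1]
width: 0.0872
```

```bash
python3 - <<'E'
from h import *; from bench import *
st();c=camera("wrist");cv2.imwrite("pics/wrist4.png",c["img"][:,:,::-1]);np.savez("wrist4.npz",**c);r,y=masks(c["img"]);print(blobs(r,20),blobs(y,20));print(c["cam_to_world"].round(3))
E
```

```text
t 10.45 p [ 0.493  -0.1074  0.1805] yaw 1.299 down [-0.  0. -1.] q [-0.35  0.09  0.51  1.86 -0.05  1.21  1.47] F [0.1 0.4 0.1] T [ 0.02  0.03 -0.01] w 0.0872
[([244, 168, 16, 58, 745], [251.8, 193.3])] [([428, 175, 6, 12, 50], [430.9, 180.7]), ([400, 184, 46, 23, 696], [423.9, 196.0]), ([83, 280, 5, 8, 24], [85.7, 283.0])]
[[ 0.269  0.924  0.271  0.419]
 [ 0.963 -0.258 -0.076 -0.087]
 [-0.     0.281 -0.96   0.343]
 [ 0.     0.     0.     1.   ]]
```

View pics/wrist4.png

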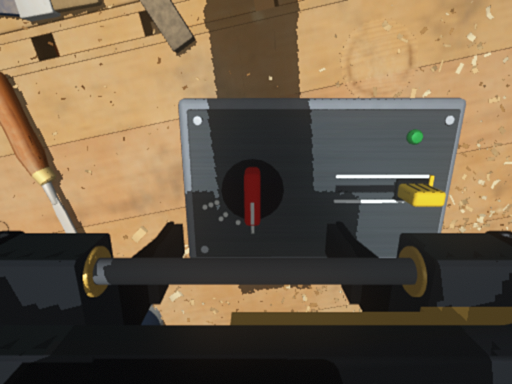

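The wrist view shows the red bar at about column 252, rows 168-228, upright in the image, so the jaws are square to it. The yellow grip at (420,195) is at the slot end.

```bash
python3 - <<'E'
from h import *
c=dict(np.load("wrist4.npz"));cv2.imwrite("pics/wz4.png",cv2.resize(c["img"][150:250,190:320][:,:,::-1],None,fx=6,fy=6,interpolation=cv2.INTER_CUBIC))
h=cv2.cvtColor(np.ascontiguousarray(c["img"]),cv2.COLOR_RGB2HSV);r,_=masks(c["img"])
for v in(172,180,190,200,215,222): print(v,np.where(r[v])[0][[0,-1]])
yv=np.array([.269,.963]);xv=np.array([.963,-.269])
for p in((252.2,225),(252.2,169),(252.2,200)):
    q=onz(c,*p,.109)[:2];print(p,q.round(4),"rel TCP along y,x",((q-[.493,-.1074])@yv).round(4),((q-[.493,-.1074])@xv).round(4))
E
```

```text
172 [245 259]
180 [244 259]
190 [244 259]
200 [245 259]
215 [245 259]
222 [245 259]
(252.2, 225) [ 0.5138 -0.1153] rel TCP along y,x -0.002 0.0222
(252.2, 169) [ 0.4659 -0.1018] rel TCP along y,x -0.0019 -0.0276
(252.2, 200) [ 0.4918 -0.1091] rel TCP along y,x -0.002 -0.0007
```

View pics/wz4.png

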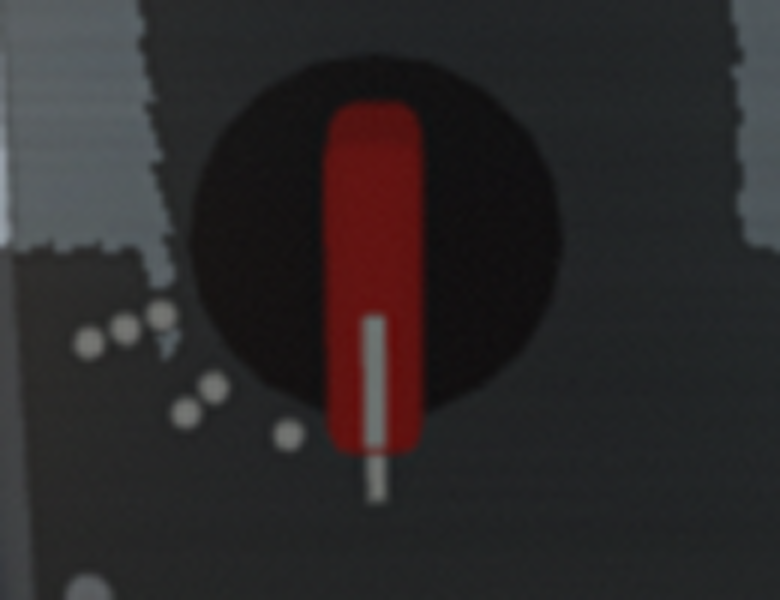

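>>> jog_arm(commands=[{"translation": [-1, -2, -20], "twist": 0}, {"translation": [0, 0, -25], "twist": 0}, {"translation": [0, 0, -25], "twist": 0}, {"translation": [0, 0, -18], "twist": 0}, {"translation": [0, 0, -8], "twist": 0}, {"translation": [0, 0, 0], "twist": 0}, {"translation": [0, 0, 0], "twist": 0}, {"translation": [0, 0, 0], "twist": 0}])

```text
time: 11.3
ee_pos: [0.4926, -0.1103, 0.0856]
eef_rot: [0.563, 0.428, -0.427, -0.563]
ft_force: [-0.6, 0.1, -0.3]
width: 0.0869
```

>>> jog_arm(commands=[{"translation": [0, 0, 0], "twist": 0}, {"translation": [0, 0, 0], "twist": 0}, {"translation": [0, 0, 0], "twist": 0}, {"translation": [0, 0, 0], "twist": 0}, {"translation": [0, 0, 0], "twist": 0}, {"translation": [0, 0, 0], "twist": 0}, {"translation": [0, 0, 0], "twist": 0}, {"translation": [0, 0, 0], "twist": 0}, {"translation": [0, 0, 0], "twist": 0}, {"translation": [0, 0, 0], "twist": 0}], grip=1, grip_force=40)

```text
time: 12.3
ee_pos: [0.4918, -0.1102, 0.0846]
eef_rot: [-0.563, -0.428, 0.428, 0.563]
ft_force: [2.0, 7.7, 1.8]
width: 0.0147
```

```bash
python3 -c "
from h import *; st()"
```

```text
t 12.3 p [ 0.4918 -0.1102  0.0846] yaw 1.3 down [-0.  0. -1.] q [-0.32  0.21  0.5   1.96 -0.12  1.    1.53] F [2.  7.7 1.8] T [ 2.18 -0.61  0.05] w 0.0147
```

>>> jog_arm(commands=[{"translation": [0.3, 1, 0], "twist": 0}, {"translation": [0, 0, 0], "twist": -0.06}, {"translation": [0, 0, 0], "twist": -0.06}, {"translation": [0, 0, 0], "twist": -0.06}, {"translation": [0, 0, 0], "twist": -0.06}, {"translation": [0, 0, 0], "twist": -0.06}, {"translation": [0, 0, 0], "twist": -0.06}, {"translation": [0, 0, 0], "twist": -0.06}, {"translation": [0, 0, 0], "twist": 0}, {"translation": [0, 0, 0], "twist": 0}])

```text
time: 13.3
ee_pos: [0.4921, -0.1094, 0.0846]
eef_rot: [0.64, 0.302, -0.302, -0.639]
ft_force: [-0.5, -1.5, 0.5]
width: 0.0137
```

```bash
python3 - <<'E'
from h import *; from bench import *
st()
c=camera("scene");cv2.imwrite("pics/scene5.png",cv2.resize(c["img"][130:255,190:350][:,:,::-1],None,fx=4.5,fy=4.5,interpolation=cv2.INTER_CUBIC))
E
```

```text
t 13.3 p [ 0.4921 -0.1094  0.0846] yaw 0.882 down [-0. -0. -1.] q [-0.37  0.21  0.56  1.96 -0.13  1.    1.13] F [-0.5 -1.5  0.5] T [-0.35  0.24  0.08] w 0.0137
```

View pics/scene5.png

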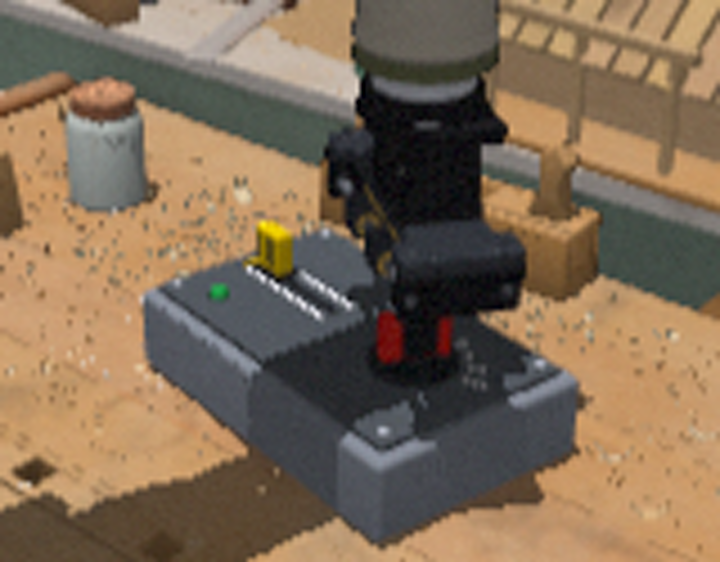

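The dial has turned with the gripper by 0.42 rad at low force, and the lock grip is still home. On to the third click.

>>> jog_arm(commands=[{"translation": [0, 0, 0], "twist": -0.06}, {"translation": [0, 0, 0], "twist": -0.06}, {"translation": [0, 0, 0], "twist": -0.06}, {"translation": [0, 0, 0], "twist": -0.06}, {"translation": [0, 0, 0], "twist": -0.06}, {"translation": [0, 0, 0], "twist": -0.06}, {"translation": [0, 0, 0], "twist": -0.06}, {"translation": [0, 0, 0], "twist": -0.06}, {"translation": [0, 0, 0], "twist": -0.06}, {"translation": [0, 0, 0], "twist": -0.06}, {"translation": [0, 0, 0], "twist": -0.06}, {"translation": [0, 0, 0], "twist": -0.06}, {"translation": [0, 0, 0], "twist": -0.06}, {"translation": [0, 0, 0], "twist": -0.01}, {"translation": [0, 0, 0], "twist": 0}, {"translation": [0, 0, 0], "twist": 0}])

```text
time: 14.95
ee_pos: [0.4922, -0.1094, 0.0846]
eef_rot: [0.706, 0.032, -0.032, -0.706]
ft_force: [-0.9, -1.0, 0.7]
width: 0.0137
```

```bash
python3 - <<'E'
from h import *; from bench import *
st()
c=camera("scene");cv2.imwrite("pics/scene6.png",cv2.resize(c["img"][160:255,230:350][:,:,::-1],None,fx=6,fy=6,interpolation=cv2.INTER_CUBIC))
c=camera("top");cv2.imwrite("pics/top6.png",cv2.resize(c["img"][120:280,120:420][:,:,::-1],None,fx=2.6,fy=2.6,interpolation=cv2.INTER_CUBIC))
E
```

```text
t 14.95 p [ 0.4922 -0.1094  0.0846] yaw 0.092 down [ 0. -0. -1.] q [-0.47  0.22  0.66  1.97 -0.16  1.01  0.36] F [-0.9 -1.   0.7] T [-0.51  0.19  0.15] w 0.0137
```

View pics/scene6.png

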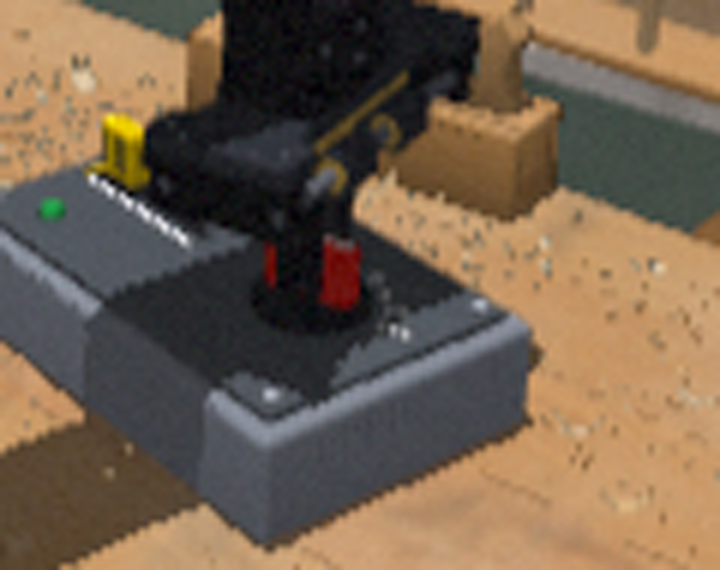

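View pics/top6.png

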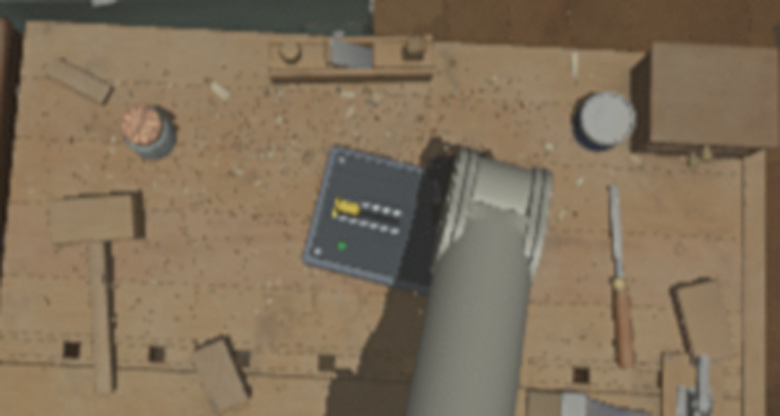

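The gripper has turned 1.208 rad, and the wrist moment of 0.15 N m matches the spring at the third click. In the scene view the bar points toward the three studs. The lock grip is at the end mark and the bystanders are in place. I hold it now.

>>> jog_arm(commands=[{"translation": [0, 0, 0], "twist": -0.01}, {"translation": [0, 0, 0], "twist": 0}, {"translation": [0, 0, 0], "twist": 0}, {"translation": [0, 0, 0], "twist": 0}, {"translation": [0, 0, 0], "twist": 0}, {"translation": [0, 0, 0], "twist": 0}, {"translation": [0, 0, 0], "twist": 0}, {"translation": [0, 0, 0], "twist": 0}, {"translation": [0, 0, 0], "twist": 0}, {"translation": [0, 0, 0], "twist": 0}, {"translation": [0, 0, 0], "twist": 0}, {"translation": [0, 0, 0], "twist": 0}, {"translation": [0, 0, 0], "twist": 0}, {"translation": [0, 0, 0], "twist": 0}, {"translation": [0, 0, 0], "twist": 0}])

```text
time: 16.55
ee_pos: [0.4922, -0.1094, 0.0846]
eef_rot: [0.707, 0.028, -0.028, -0.707]
ft_force: [0.5, -4.7, 2.1]
width: 0.014
```

>>> jog_arm(commands=[{"translation": [0, 0, 0], "twist": 0}, {"translation": [0, 0, 0], "twist": 0}, {"translation": [0, 0, 0], "twist": 0}, {"translation": [0, 0, 0], "twist": 0}, {"translation": [0, 0, 0], "twist": 0}, {"translation": [0, 0, 0], "twist": 0}, {"translation": [0, 0, 0], "twist": 0}, {"translation": [0, 0, 0], "twist": 0}, {"translation": [0, 0, 0], "twist": 0}, {"translation": [0, 0, 0], "twist": 0}, {"translation": [0, 0, 0], "twist": 0}, {"translation": [0, 0, 0], "twist": 0}, {"translation": [0, 0, 0], "twist": 0}, {"translation": [0, 0, 0], "twist": 0}, {"translation": [0, 0, 0], "twist": 0}])

```text
time: 18.05
ee_pos: [0.4922, -0.1093, 0.0846]
eef_rot: [0.707, 0.028, -0.028, -0.707]
ft_force: [0.2, -5.0, 2.8]
width: 0.0137
```

```bash
python3 - <<'E'
from h import *; from bench import *
st()
c=camera("wrist");cv2.imwrite("pics/wrist7.png",c["img"][:,:,::-1])
E
```

```text
t 18.05 p [ 0.4922 -0.1093  0.0846] yaw 0.08 down [ 0. -0. -1.] q [-0.47  0.22  0.66  1.97 -0.16  1.01  0.35] F [ 0.2 -5.   2.8] T [-1.27  0.09  0.12] w 0.0137
```

View pics/wrist7.png

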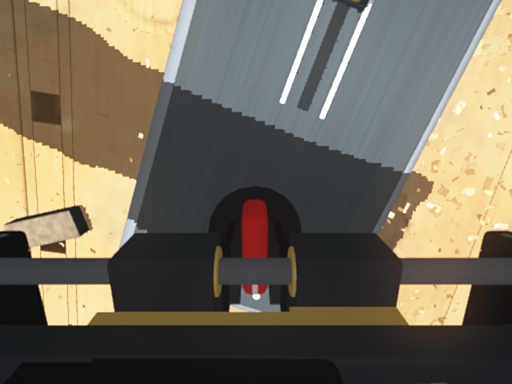

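The wrist view shows the red bar upright in the image at column 255, square between the pads. It has therefore followed the full 1.22 rad, with a white stud at its tip. I hand in.

```bash
python3 -c "
from bench import *
print(close_job())"
```

```text
the job is handed in; nothing more can be done
None
```

I slid the yellow lock grip to its end stop, then turned the red dial clockwise about 1.22 rad to the third click. I held it there for about 3 s and handed the job in at 18 s, still holding.

- **Lock grip:** the camera put its travel at about 47 mm. At the stop it pushed back with about 18 N, against about 2 N of sliding friction. The top and scene views after the turn showed it still at the slot's end mark. The dial was still at rest when I released the grip.
- **Dial:** the last wrist view shows the bar square between the pads, so it followed the gripper without slipping. The wrist moment was 0.12–0.15 N m, which fits the 0.14 N m expected from the return spring at the third click. I could not read the dial angle itself; 1.22 rad is the gripper's own turn.
- **Other objects:** the top view just before the hold showed the jar, tin, mallet and chisel undisturbed. I judged that by eye and did not measure it.
- **Disagreements:** the camera views differed by 2–6 mm on the box, grip and dial positions. I refined both grasps with the wrist camera and shifted about 1 mm to ease side forces of 8–9 N. No check failed.

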